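Move three flasks on by one station: heat, cool, weigh

ROBOT

A 7-joint arm with a two-finger parallel gripper is mounted at the origin on the work surface. World frame = base frame: x ahead of the robot, y to its left, z up, the work surface at z = 0. Lengths are in m, angles in rad, forces in N, time in s.
With the tool pointing down it reaches from about 0.425 to 0.925 m from the base axis. Payload 6.8 kg.
Tool frame: the origin (TCP) lies at the very end of the fingers, on their centre line; the grasp point (between the pads) lies 19 mm behind it (r.tcp_to_grasp is the distance from the TCP to the grasp point, in m); z points along the fingers, y is the line along which they close (so a half turn about z gives the same grasp; the last joint's range is limited). The gripper opens to 85 mm and grips with 20 to 120 N. Pads are 22 mm wide; open, the fingers measure 114 mm over their backs; the gripper's body (76 mm by 85 mm) begins 54 mm behind the grasp point. The pads swing forward as they close: fully open they stand 13 mm farther back than shut.
Start: joints at [1.046, 0.477, 0.022, 1.555, -0.011, 1.109, -0.083], TCP at [0.273, -0.617, 0.231] pointing down, gripper open.
Joint ranges: [-2.96, 2.96], [-0.34, 2.1], [-1.41, 1.46], [0.24, 2.44], [-1.37, 4.51], [0.17, 1.92], [-2.96, 2.96]. Speed limits (rad/s): [2.39, 2.39, 3.14, 3.14, 3.14, 3.14, 3.14].

INTERFACE

Orientations are given as a rotation vector (axis times angle).
In Python, from bench import r gives the robot as it stands.
- The arm moves only by the tool step_arm, never from a script. Its argument "moves" is a list of rows, each a list of 7 numbers: the shift along the tool's x, y, z in mm, then the turn, a rotation vector about the tool's x, y, z in rad, then the finger opening in mm, from 0 to 85.4. A call has 1 to 8 rows; each row is the pose to reach, as a shift and turn from the pose commanded when the call began, along the tool's axes at that moment; what a row does not reach only later rows make up. A row lasts 1/10 s, in which the tool goes at most 50 mm and 8.59 degrees, less where a joint would pass 70% of its speed; a pose out of reach is approached as far as the arm can. A call with a gripper value outside its range is refused whole. The fingers move at their own pace and stop on an object; "grip_force" is the grip in N (left out, the last holds). Time passes only in rows, so rows that repeat a pose let the fingers close. It gives the time, the measured TCP pose, the force, the opening and the grip force at its end, in the units of the state.
- r.get_obs(): the state, without advancing time (a new reading comes with each control period).
- r.grab_frame(name): name is "scene" or "top" or "wrist"; returns a dict with "image" (480x640x3 uint8, red, green, blue), "depth" (480x640 float32, m along the optical axis (not along the pixel's ray), 0 where there is no reading), "mtx" (3x3 intrinsics, pixels), "k1" (the pictures are not rectified: a ray, as slopes to the right and down, at radius r is drawn at 1 + k1 r^2 times it, then the intrinsics apply), "rvec" (rotation vector, rad) and "tvec" (3), from world to camera coordinates, as OpenCV has them. Camera axes: x right, y down, z forward; pixel columns grow to the right and rows downward; lengths in m; the calibration is good to about 2 mm. A picture is of the moment at which its call begins.
- r.hand_in(): hands the job in; it is judged then, once.
The state is a dict: "clock": time; "joints": joint angles; "qvel": joint speeds; "tau": joint torques, N m; "tcp_pos": TCP position; "orientation": TCP orientation; "contact_force": force on the tool from outside, world axes, zero at the start; "moment": the same for the moment, N m; "grip_width": finger opening in m; "gripper_force": force on a finger pad.
Only numpy, scipy, OpenCV 4.12 (cv2) and the standard library are available. Lean on these libraries where they do the work, as an engineer would, in place of code of your own. Each camera call takes 0.05 s, during which the arm holds its last target. There are 200 camera calls.

TASK

The three amber flasks being dried to constant weight are each due at their next station: the orange-capped one goes from the hotplate to the cooling plate, the blue-capped one from the cooling plate to the balance, and the green-capped one from the balance to the hotplate, each left standing upright in the middle of its plate or pan. All three stations are taken and flasks must not be put on the bare bench; the empty cork mat is free for parking one on the way. Keep the flasks upright, set each down gently without letting it drop, and leave the beaker and the tip box where they are.

Things in the scene. Friction and masses are not known exactly. Their poses are not given: they have to be found in the camera images.
- flask_orange: amber-brown conical lab flask, its screw cap orange; starts on the hotplate. Origin: centre of its underside, z up its axis; round, yaw meaningless. Base 64 mm across, cone narrowing to 29 mm at z = 70 mm, neck 28 mm up to z = 91 mm, cap 40 mm across from z = 91 to 115 mm (the top), fixed to the flask: grip it from above. 150 to 310 g, loose, rigid.
- flask_blue: amber-brown conical lab flask, its screw cap blue; starts on the cooling plate. Origin: centre of its underside, z up its axis; round, yaw meaningless. Base 64 mm across, cone narrowing to 29 mm at z = 70 mm, neck 28 mm up to z = 91 mm, cap 40 mm across from z = 91 to 115 mm (the top), fixed to the flask: grip it from above. 150 to 310 g, loose, rigid.
- flask_green: amber-brown conical lab flask, its screw cap green; starts on the balance. Origin: centre of its underside, z up its axis; round, yaw meaningless. Base 64 mm across, cone narrowing to 29 mm at z = 70 mm, neck 28 mm up to z = 91 mm, cap 40 mm across from z = 91 to 115 mm (the top), fixed to the flask: grip it from above. 150 to 310 g, loose, rigid.
- hotplate: hotplate: white housing with a red band across its top and two black knobs in front (toward the robot), fixed. White square ceramic plate 136 x 136 mm, flat top 80 mm above the bench, two thin red circles round its centre. Origin: on the bench under the plate's centre; x away from the robot, z up. Housing 160 mm wide, from x = -150 (knobs -170) to +75 mm, 66 mm high.
- coolplate: cooling plate: blue housing with vent slots and black front panel, fixed. Square bare aluminium plate 132 x 132 mm, flat top 80 mm above the bench, two thin dark circles round its centre. Origin: on the bench under the plate's centre; x away from the robot, z up. Housing 165 mm wide, from x = -150 to +75 mm, 68 mm high.
- balance: balance: flat white housing with a black panel and display in front (toward the robot), fixed. Round stainless pan 122 mm across, flat top 60 mm above the bench, two thin dark circles round its centre; it does not give. Origin: on the bench under the pan's centre; x away from the robot, z up. Housing 165 mm wide, from x = -153 to +80 mm, 42 mm high.
- cork_mat: empty round cork mat, 124 mm across, 12 mm thick, fixed to the bench: the parking spot. Origin: centre of its underside, on the bench.
- beaker: clear plastic beaker standing loose near the cork mat, on the robot's side of it, 84 mm across, 95 mm high, 160 g; a bystander. Origin: centre of its underside.
- tip_box: pipette tip box, dark blue with a see-through yellow lid, 82 x 120 x 64 mm (x, y, z), loose, 300 g, just beyond the cork mat; a bystander. Origin: centre of its underside.
Things that resemble listed ones, but are neither listed nor needed, are in the scene too. What is shaped like the flask_green but pink or red is not meant.

How it is judged:
By the outcome, as a careful person would: the job done as asked, in the order asked, and still so for the second after the job is handed in, with the robot touching nothing.
It also fails if it takes over 109 s, if anything falls off the work surface, if the arm or the gripper's body presses on something with over 40 N, if the wrist force passes 120 N, or if a joint passes its speed limit or range.

## Working session

There is one attempt and no reset: what is moved stays moved. The work goes in short steps, Python scripts to look and compute and a tool call to move; the robot and the scene stay as the last step left them, time stands still between calls to the robot, and variables do not carry over. Pictures are saved under pics/ and viewed, at most 14 in all, crops included, and the job is handed in when it is done.

Besides the shell and the picture viewer there is one more tool, called after "Emit:" as name([rows], argument=value, ...), one row to a line, values as JSON. step_arm: Moves the arm, as the interface text tells. Its arguments: {"type":"object","properties":{"moves":{"type":"array","items":{"type":"array","items":{"type":"number"}}},"grip_force":{"type":"number"}},"required":["moves"]}

```bash
mkdir -p pics
cat > h.py <<'E'
import numpy as np, cv2
from bench import r
from scipy.spatial.transform import Rotation as R
def save(n,f):
    d=r.grab_frame(n); cv2.imwrite('pics/'+f,d['image'][...,::-1]); np.savez('/tmp/'+f+'.npz',**d); return d
def pts(d):
    # world points from depth
    K=d['mtx'];v,u=np.mgrid[0:480,0:640]
    s=und(d,np.stack([u,v],-1).reshape(-1,2).astype(float))
    z=d['depth'].reshape(-1,1); P=np.hstack([s*z,z])
    M=cv2.Rodrigues(np.asarray(d['rvec'],float))[0]
    return ((P-np.ravel(d['tvec']))@M).reshape(480,640,3)
def und(d,p):
    return cv2.undistortPoints(np.asarray(p,float).reshape(-1,1,2),np.asarray(d['mtx'],float),np.array([float(d['k1']),0,0,0])).reshape(-1,2)
def ray(d,p,z):
    s=und(d,p);M=cv2.Rodrigues(np.asarray(d['rvec'],float))[0]
    D=np.hstack([s,np.ones((len(s),1))])@M; C=-M.T@np.ravel(d['tvec'])
    return C+D*((z-C[2])/D[:,2])[:,None]
E
python3 - <<'E'
from h import *
for n in('top','scene'):
    d=save(n,n+'0.png'); print(n,d['k1'],d['mtx'][0],(-cv2.Rodrigues(np.asarray(d['rvec'],float))[0].T@np.ravel(d['tvec'])))
o=r.get_obs(); print(o); print(r.tcp_to_grasp)
E
```

```text
top -0.14946411084418448 [588.78744992   0.         313.62581342] [ 0.35178944 -0.06228826  1.39287683]
scene -0.014617114119638454 [579.21551288   0.         316.74593406] [1.39101529 0.44740869 1.34574512]
{'clock': 0.1, 'joints': array([ 1.04593099,  0.47774247,  0.02232221,  1.55632367, -0.01151393,
        1.10932768, -0.08306947]), 'qvel': array([-3.29356997e-04, -3.02149884e-03, -5.57835314e-05, -1.81198343e-03,
        1.39350323e-03, -3.55524855e-04, -2.06798406e-03]), 'tau': array([ 4.26997896e-03, -5.97760034e+01,  1.61333151e+00, -2.81952614e+01,
        1.28334883e-02,  4.99597445e-03, -3.17262368e-05]), 'tcp_pos': array([ 0.27303386, -0.61673395,  0.23041797]), 'orientation': array([-3.07203073e+00, -6.49688496e-01,  6.97141265e-04]), 'contact_force': array([-0.81902585,  0.61246658, -0.7531508 ]), 'moment': array([0.00715647, 0.07382872, 0.00297317]), 'gripper_force': 0.0, 'grip_width': 0.08551610519656695}
0.0187
```

View pics/top0.png

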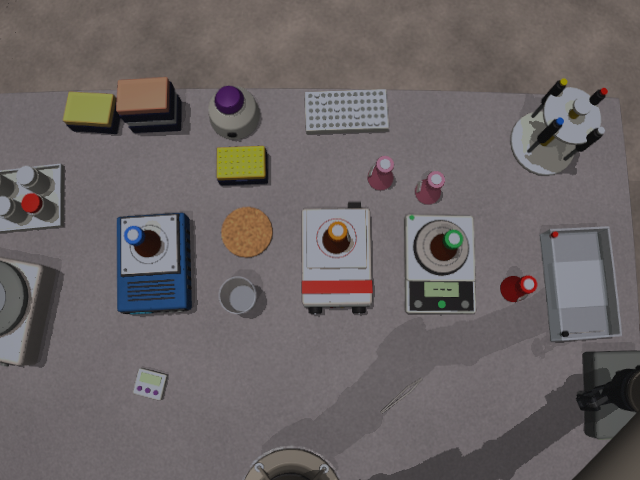

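View pics/scene0.png

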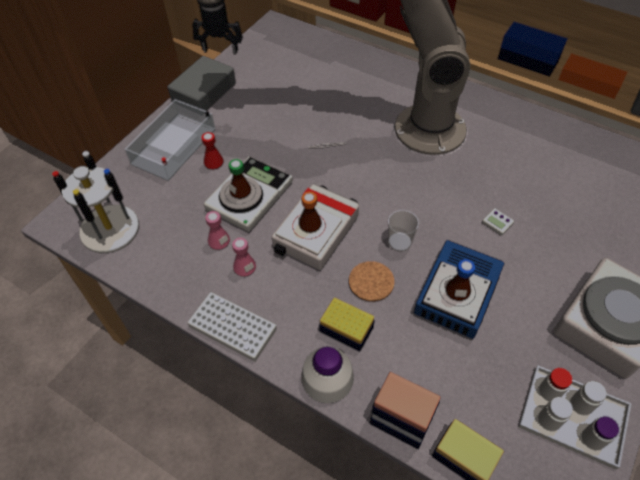

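The top view shows the orange cap at about (337,230), blue (134,235), green (454,240), and the cork mat at (247,232). The beaker is at (238,295). The pink and red flasks on the bench are decoys. The scene view agrees.

```bash
cat > meas.py <<'E'
from h import *
def blobs(d,f,z,win=None):
    h=cv2.cvtColor(d['image'],cv2.COLOR_RGB2HSV); 
    m=f(h[...,0].astype(int),h[...,1],h[...,2]).astype(np.uint8)
    if win: 
        w=np.zeros_like(m); w[win[1]:win[3],win[0]:win[2]]=1; m&=w
    n,l,s,c=cv2.connectedComponentsWithStats(m); i=1+np.argmax(s[1:,4])
    return c[i],s[i],l==i
E
python3 - <<'E'
from meas import *
T=np.load('/tmp/top0.png.npz');S=np.load('/tmp/scene0.png.npz')
W=pts(T);WS=pts(S)
M=R.from_rotvec(r.get_obs()['orientation']).as_matrix();print('R\n',M.round(3))
F={'orange':(lambda h,s,v:(h>5)&(h<20)&(s>170)&(v>150),.195,(310,205,360,260),(290,180,330,215)),
'blue':(lambda h,s,v:(h>95)&(h<120)&(s>150)&(v>130),.195,(115,220,160,255),(445,250,485,285)),
'green':(lambda h,s,v:(h>45)&(h<85)&(s>120)&(v>80),.175,(435,222,470,260),(222,150,255,185))}
for k,(f,z,w,ws) in F.items():
    for nm,d,w_,P in(('top',T,w,W),('scene',S,ws,WS)):
        c,s,m=blobs(d,f,z,w_); p=P[m]; p=p[abs(p[:,2]-z)<.008]
        print(k,nm,c.round(1),s,'n',len(p),p.mean(0).round(4) if len(p) else '', 'ray',ray(d,[c],z)[0].round(4))
for k,y,x,z in(('hot',-.1,.55,.08),('cool',.34,.55,.08),('bal',-.36,.55,.06),('cork',.1,.57,.012)):
    m=(abs(W[...,2]-z)<.006)&(abs(W[...,1]-y)<.14)&(abs(W[...,0]-x)<.14)
    m=cv2.morphologyEx(m.astype(np.uint8),cv2.MORPH_OPEN,np.ones((3,3)))
    n,l,s,c=cv2.connectedComponentsWithStats(m); i=1+np.argmax(s[1:,4])
    p=W[l==i]; q=p[:,:2].astype(np.float32)
    print(k,s[i],'zmed',np.median(p[:,2]).round(4),'rect',cv2.minAreaRect(q),'circ',cv2.minEnclosingCircle(q))
E
```

```text
R
 [[ 0.914  0.405 -0.001]
 [ 0.405 -0.914  0.001]
 [-0.    -0.002 -1.   ]]
orange top [337.8 230. ] [330 222  17  17 100] n 99 [ 0.5913 -0.096   0.1934] ray [ 0.5908 -0.0959  0.195 ]
orange scene [310.9 194.3] [303 191  14  11  27] n 17 [ 0.5823 -0.0917  0.1945] ray [ 0.5794 -0.0937  0.195 ]
blue top [132.6 234.7] [124 226  17  18 121] n 120 [0.5766 0.3367 0.1936] ray [0.5762 0.3361 0.195 ]
blue scene [466.4 266.4] [459 260  16  13  60] n 59 [0.5779 0.339  0.1945] ray [0.578  0.3392 0.195 ]
green top [453.  238.6] [445 230  18  18 145] n 143 [ 0.5793 -0.3409  0.1737] ray [ 0.5792 -0.3405  0.175 ]
green scene [235.7 166.8] [229 162  14   8  29] n 29 [ 0.5875 -0.3339  0.1736] ray [ 0.5885 -0.3329  0.175 ]
hot [ 306  210   61   58 2482] zmed 0.0787 rect ((0.5952022075653076, -0.09498739242553711), (0.13258010149002075, 0.13624930381774902), 0.9420776963233948) circ ((0.5919252634048462, -0.09693583846092224), 0.09053011238574982)
cool [ 121  215   57   60 2112] zmed 0.0789 rect ((0.5770882368087769, 0.3362457752227783), (0.13486868143081665, 0.133375346660614), 4.640075206756592) circ ((0.5780357122421265, 0.3372552990913391), 0.09039193391799927)
bal [ 417  221   51   51 1107] zmed 0.0585 rect ((0.5820105671882629, -0.3409225642681122), (0.11622437089681625, 0.116990827023983), 28.889135360717773) circ ((0.582942545413971, -0.3410775065422058), 0.06101937219500542)
cork [ 221  207   51   50 1749] zmed 0.0109 rect ((0.6228271126747131, 0.11848689615726471), (0.12068619579076767, 0.12061803787946701), 16.651628494262695) circ ((0.6219387650489807, 0.11940962076187134), 0.061727870255708694)
```

Emit:
step_arm([
  [0, 0, -10, 0, 0, 0.05, 85],
  [0, 0, -30, 0, 0, 0.14, 85],
  [0, 0, -60, 0, 0, 0.24, 85],
  [0, 0, -90, 0, 0, 0.33, 85],
  [0, 0, -105, 0, 0, 0.39, 85],
  [0, 0, -110, 0, 0, 0.417, 85],
  [0, 0, -110, 0, 0, 0.417, 85],
])

```text
clock: 0.8
tcp_pos: [0.2733, -0.6172, 0.3413]
orientation: [3.141, 0.0, 0.0]
contact_force: [-0.5, 0.4, 0.9]
grip_width: 0.0851
gripper_force: 0.0
```

Run:
```python
from h import *
T=np.load('/tmp/top0.png.npz');W=pts(T)
for k,x,y,z in(('o',.591,-.096,.1935),('b',.577,.337,.1935),('g',.58,-.341,.1735)):
    m=(abs(W[...,2]-z)<.004)&(np.hypot(W[...,0]-x,W[...,1]-y)<.04)
    print(k,m.sum(),cv2.minEnclosingCircle(W[m][:,:2].astype(np.float32)),W[m].mean(0))
```

```text
o 246 ((0.5909953117370605, -0.09442820399999619), 0.02012868970632553) [ 0.59096086 -0.09423926  0.19364599]
b 230 ((0.5763305425643921, 0.33702751994132996), 0.02031671814620495) [0.57679262 0.336117   0.19367601]
g 242 ((0.5797768831253052, -0.34253326058387756), 0.020824257284402847) [ 0.58017224 -0.34213378  0.17370729]
```

Emit:
step_arm([
  [10, -16, 0, 0, 0, 0, 85],
  [30, -49, 0, 0, 0, 0, 85],
  [52, -86, 0, 0, 0, 0, 85],
  [75, -123, 0, 0, 0, 0, 85],
  [98, -160, 0, 0, 0, 0, 85],
  [121, -198, 0, 0, 0, 0, 85],
  [144, -236, 0, 0, 0, 0, 85],
  [167, -274, 0, 0, 0, 0, 85],
])

```text
clock: 1.6
tcp_pos: [0.4407, -0.3398, 0.3399]
orientation: [-3.14, -0.003, 0.003]
contact_force: [2.1, -0.0, 0.6]
grip_width: 0.0849
gripper_force: 0.0
```

Emit:
step_arm([
  [23, -38, 0, 0, 0, 0, 85],
  [46, -76, 0, 0, 0, 0, 85],
  [69, -114, 0, 0, 0, 0, 85],
  [92, -152, 0, 0, 0, 0, 85],
  [115, -190, 0, 0, 0, 0, 85],
  [136, -225, 0, 0, 0, 0, 85],
  [148, -243, 0, 0, 0, 0, 85],
  [151, -248, 0, 0, 0, 0, 85],
])

```text
clock: 2.4
tcp_pos: [0.5915, -0.0903, 0.3396]
orientation: [-3.14, -0.011, 0.004]
contact_force: [0.2, 0.3, 0.3]
grip_width: 0.0851
gripper_force: 0.0
```

Run:
```python
from h import *
d=save('wrist','w1.png'); o=r.get_obs(); print(o['tcp_pos'],o['orientation'],o['qvel'].round(3),o['joints'].round(2))
W=pts(d); m=(abs(W[...,2]-.1945)<.004)&(np.hypot(W[...,0]-.591,W[...,1]+.0945)<.04)
print(m.sum()); 
if m.sum()>5: print(cv2.minEnclosingCircle(W[m][:,:2].astype(np.float32)),W[m].mean(0))
```

```text
[ 0.5913285  -0.09166045  0.33984369] [-3.14024489 -0.00833642  0.00343762] [ 0.038 -0.018  0.041  0.012  0.004  0.003  0.026] [ 0.22  0.28 -0.21  1.59  0.06  1.27 -1.57]
2160
((0.5904718637466431, -0.09577066451311111), 0.020935961976647377) [ 0.59146352 -0.09581178  0.19502234]
```

View pics/w1.png

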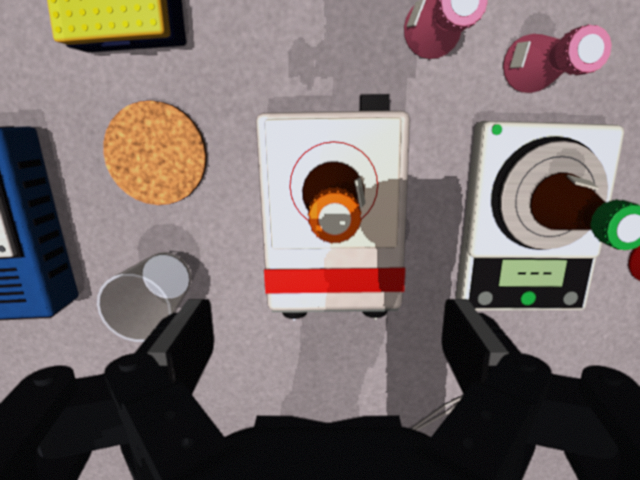

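The wrist view shows the orange cap centred between the fingers at (335,217), with nothing blocking the way down. I'll descend and grip.

Emit:
step_arm([
  [0, 0, 10, 0, 0, 0, 85],
  [0, 1, 35, 0, 0, 0, 85],
  [0, 1, 65, 0, 0, 0, 85],
  [0, 1, 95, 0, 0, 0, 85],
  [0, 1, 125, 0, 0, 0, 85],
  [0, 1, 150, 0, 0, 0, 85],
  [0, 1, 168, 0, 0, 0, 85],
  [0, 1, 178, 0, 0, 0, 85],
])

```text
clock: 3.25
tcp_pos: [0.5889, -0.0984, 0.1608]
orientation: [3.141, -0.004, -0.006]
contact_force: [-1.1, -0.4, -0.2]
grip_width: 0.0852
gripper_force: 0.0
```

Emit:
step_arm([
  [0, 0, 0, 0, 0, 0, 85],
  [0, 0, 0, 0, 0, 0, 85],
  [0, 0, 0, 0, 0, 0, 70],
  [0, 0, 0, 0, 0, 0, 60],
  [0, 0, 0, 0, 0, 0, 52],
  [0, 0, 0, 0, 0, 0, 46],
  [0, 0, 0, 0, 0, 0, 42],
  [0, 0, 0, 0, 0, 0, 38],
], grip_force=45)

```text
clock: 4.05
tcp_pos: [0.5917, -0.0959, 0.1637]
orientation: [-3.141, -0.0, -0.001]
contact_force: [-0.5, 1.4, 3.3]
grip_width: 0.0386
gripper_force: 43.7
```

Emit:
step_arm([
  [0, 0, 0, 0, 0, 0, 30],
  [0, 0, 0, 0, 0, 0, 30],
  [0, 0, 0, 0, 0, 0, 30],
  [0, 0, 0, 0, 0, 0, 30],
])

```text
clock: 4.45
tcp_pos: [0.5917, -0.096, 0.1637]
orientation: [-3.141, -0.0, -0.001]
contact_force: [0.6, 1.3, 5.0]
grip_width: 0.0387
gripper_force: 44.8
```

Emit:
step_arm([
  [0, 0, -3, 0, 0, 0, 30],
  [0, 0, -10, 0, 0, 0, 30],
  [0, 0, -22, 0, 0, 0, 30],
  [0, 0, -37, 0, 0, 0, 30],
  [0, 0, -50, 0, 0, 0, 30],
  [0, 0, -58, 0, 0, 0, 30],
  [0, 0, -60, 0, 0, 0, 30],
  [0, 0, -60, 0, 0, 0, 30],
])

```text
clock: 5.25
tcp_pos: [0.5914, -0.0963, 0.2237]
orientation: [3.141, -0.0, 0.001]
contact_force: [-0.1, 0.2, -3.4]
grip_width: 0.0388
gripper_force: 45.6
```

Emit:
step_arm([
  [1, -5, 0, 0, 0, 0, 30],
  [3, -18, 0, 0, 0, 0, 30],
  [6, -38, 0, 0, 0, 0, 30],
  [9, -62, 0, 0, 0, 0, 30],
  [13, -88, 0, 0, 0, 0, 30],
  [17, -114, 0, 0, 0, 0, 30],
  [20, -140, 0, 0, 0, 0, 30],
  [24, -165, 0, 0, 0, 0, 30],
])

```text
clock: 6.05
tcp_pos: [0.6149, 0.0716, 0.2227]
orientation: [-3.141, -0.002, 0.002]
contact_force: [0.1, -0.2, -3.2]
grip_width: 0.039
gripper_force: 45.6
```

Emit:
step_arm([
  [3, -21, 0, 0, 0, 0, 30],
  [5, -36, 0, 0, 0, 0, 30],
  [7, -46, 0, 0, 0, 0, 30],
  [7, -50, 0, 0, 0, 0, 30],
  [7, -50, 0, 0, 0, 0, 30],
  [7, -50, 0, 0, 0, 0, 30],
])

```text
clock: 6.65
tcp_pos: [0.6225, 0.1173, 0.2232]
orientation: [3.141, -0.003, -0.0]
contact_force: [-0.6, -0.3, -2.7]
grip_width: 0.0388
gripper_force: 45.6
```

Run:
```python
from h import *
o=r.get_obs(); print(o['tcp_pos'],o['orientation'],o['contact_force'],o['grip_width'])
d=save('wrist','w2.png');W=pts(d); m=(abs(W[...,2]-.011)<.006)&(np.hypot(W[...,0]-.622,W[...,1]-.119)<.08)
print(cv2.minEnclosingCircle(W[m][:,:2].astype(np.float32)))
```

```text
[0.62247114 0.11731037 0.22319093] [ 3.14067109e+00 -2.77758876e-03 -3.44400596e-04] [-0.61414888 -0.28808049 -2.70577501] 0.03880631580651445
((0.6219038963317871, 0.11750942468643188), 0.06210896745324135)
```

View pics/w2.png

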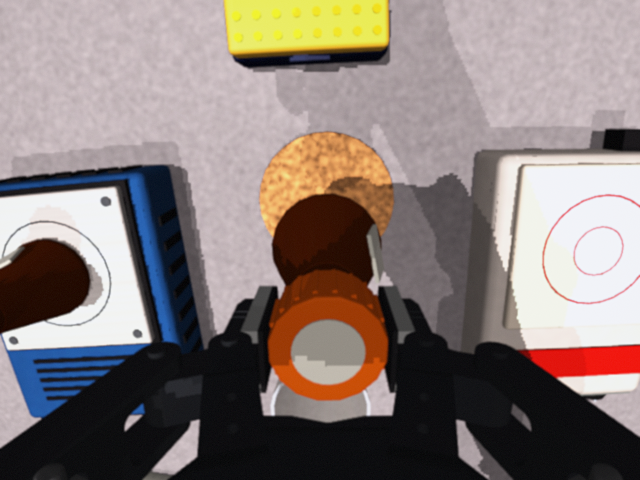

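The cork mat is centred under the flask at (325,195), and the beaker is behind the fingers and lower down. I'll lower it.

Emit:
step_arm([
  [0, 0, 6, 0, 0, 0, 30],
  [0, 0, 20, 0, 0, 0, 30],
  [0, 0, 42, 0, 0, 0, 30],
  [0, 0, 66, 0, 0, 0, 30],
  [0, 0, 90, 0, 0, 0, 30],
  [0, 0, 108, 0, 0, 0, 30],
  [0, 0, 118, 0, 0, 0, 30],
  [0, 0, 122, 0, 0, 0, 30],
])

```text
clock: 7.5
tcp_pos: [0.6215, 0.1182, 0.0995]
orientation: [3.141, -0.001, -0.004]
contact_force: [0.2, 0.8, -2.4]
grip_width: 0.0389
gripper_force: 45.7
```

Emit:
step_arm([
  [0, 0, 0, 0, 0, 0, 30],
  [0, 0, 0, 0, 0, 0, 30],
  [0, 0, 1, 0, 0, 0, 30],
  [0, 0, 2, 0, 0, 0, 30],
  [0, 0, 3, 0, 0, 0, 30],
  [0, 0, 3, 0, 0, 0, 30],
])

```text
clock: 8.1
tcp_pos: [0.6224, 0.1187, 0.0983]
orientation: [3.142, -0.0, 0.0]
contact_force: [-0.4, 0.4, -3.0]
grip_width: 0.0388
gripper_force: 45.7
```

Emit:
step_arm([
  [0, 0, 0.7, 0, 0, 0, 30],
  [0, 0, 1.4, 0, 0, 0, 30],
  [0, 0, 2, 0, 0, 0, 30],
  [0, 0, 2, 0, 0, 0, 30],
])

```text
clock: 8.5
tcp_pos: [0.6224, 0.1187, 0.0962]
orientation: [3.142, -0.0, -0.0]
contact_force: [0.6, -0.3, -2.8]
grip_width: 0.0387
gripper_force: 45.7
```

Emit:
step_arm([
  [0, 0, 0.5, 0, 0, 0, 30],
  [0, 0, 1, 0, 0, 0, 30],
  [0, 0, 1, 0, 0, 0, 30],
  [0, 0, 1, 0, 0, 0, 30],
])

```text
clock: 8.9
tcp_pos: [0.6227, 0.1188, 0.0957]
orientation: [-3.141, 0.0, -0.001]
contact_force: [-0.4, 0.4, 2.3]
grip_width: 0.0386
gripper_force: 46.1
```

Emit:
step_arm([
  [0, 0, 0, 0, 0, 0, 42],
  [0, 0, 0, 0, 0, 0, 50],
  [0, 0, 0, 0, 0, 0, 65],
  [0, 0, 0, 0, 0, 0, 85],
  [0, 0, 0, 0, 0, 0, 85],
  [0, 0, -5, 0, 0, 0, 85],
  [0, 0, -20, 0, 0, 0, 85],
  [0, 0, -45, 0, 0, 0, 85],
])

```text
clock: 9.7
tcp_pos: [0.6215, 0.1185, 0.1403]
orientation: [3.141, -0.0, -0.004]
contact_force: [-0.2, -0.4, 0.6]
grip_width: 0.0855
gripper_force: 0.0
```

Emit:
step_arm([
  [0, 0, -30, 0, 0, 0, 85],
  [0, 0, -65, 0, 0, 0, 85],
  [0, 4, -100, 0, 0, 0, 85],
  [-2, 20, -125, 0, 0, 0, 85],
  [-5, 50, -135, 0, 0, 0, 85],
  [-8, 88, -140, 0, 0, 0, 85],
  [-11, 126, -140, 0, 0, 0, 85],
  [-15, 164, -140, 0, 0, 0, 85],
])

```text
clock: 10.5
tcp_pos: [0.6074, -0.0466, 0.2823]
orientation: [3.142, 0.0, 0.004]
contact_force: [1.8, -0.8, -0.2]
grip_width: 0.0852
gripper_force: 0.0
```

Emit:
step_arm([
  [-4, 40, 0, 0, 0, 0, 85],
  [-8, 80, 0, 0, 0, 0, 85],
  [-12, 120, 0, 0, 0, 0, 85],
  [-16, 160, 0, 0, 0, 0, 85],
  [-20, 200, 0, 0, 0, 0, 85],
  [-24, 238, 0, 0, 0, 0, 85],
  [-27, 268, 0, 0, 0, 0, 85],
  [-28, 287, 0, 0, 0, 0, 85],
])

```text
clock: 11.3
tcp_pos: [0.5783, -0.3355, 0.2817]
orientation: [3.14, -0.005, 0.001]
contact_force: [0.8, 1.2, -0.5]
grip_width: 0.085
gripper_force: 0.0
```

Emit:
step_arm([
  [0, 8, 0, 0, 0, 0, 85],
  [0, 10, 0, 0, 0, 0, 85],
  [0, 10, 0, 0, 0, 0, 85],
  [0, 10, 0, 0, 0, 0, 85],
])

```text
clock: 11.7
tcp_pos: [0.5801, -0.3401, 0.2804]
orientation: [-3.141, -0.004, -0.001]
contact_force: [-0.1, 0.3, -0.1]
grip_width: 0.085
gripper_force: 0.0
```

```bash
cat > chk.py <<'E'
from h import *
def cap(d,x,y,z):
    W=pts(d); m=(abs(W[...,2]-z)<.004)&(np.hypot(W[...,0]-x,W[...,1]-y)<.035)
    return m.sum(),np.round(cv2.minEnclosingCircle(W[m][:,:2].astype(np.float32))[0],4) if m.sum()>5 else None
E
python3 - <<'E'
from chk import *
o=r.get_obs(); print(o['tcp_pos'],o['orientation'])
d=save('wrist','w3.png'); print('green',cap(d,.58,-.342,.174))
t=save('top','t1.png'); print('orange',cap(t,.622,.118,.126),'green',cap(t,.58,-.342,.174))
# hotplate plate & circles
img=t['image'][200:275,295:380]; h=cv2.cvtColor(img,cv2.COLOR_RGB2HSV)
m=(((h[...,0]<8)|(h[...,0]>170))&(h[...,1]>60)).astype(np.uint8); ys,xs=np.nonzero(m)
p=ray(t,np.stack([xs+295,ys+200],-1).astype(float),.08); 
sel=(p[:,0]>.54)&(abs(p[:,1]+.095)<.06)&(np.hypot(p[:,0]-.594,p[:,1]+.095)<.055);q=p[sel,:2].astype(np.float32); print(len(q),cv2.minEnclosingCircle(q),cv2.fitEllipse(q[np.hypot(q[:,0]-.594,q[:,1]+.095)>.028]))
cv2.imwrite('pics/crop1.png',cv2.resize(t['image'][190:290,200:500,::-1],None,fx=2.6,fy=2.6))
E
```

```text
[ 0.58013731 -0.34014242  0.28044883] [-3.14063596e+00 -3.94625981e-03 -6.07225940e-04]
green (np.int64(2825), array([ 0.5797, -0.3437]))
orange (np.int64(222), array([0.6199, 0.1208])) green (np.int64(228), array([ 0.5801, -0.3417]))
54 ((0.5964443683624268, -0.09499337524175644), 0.04566946253180504) ((0.5964254140853882, -0.09500805288553238), (0.08885127305984497, 0.08998220413923264), 6.013227939605713)
```

View pics/w3.png

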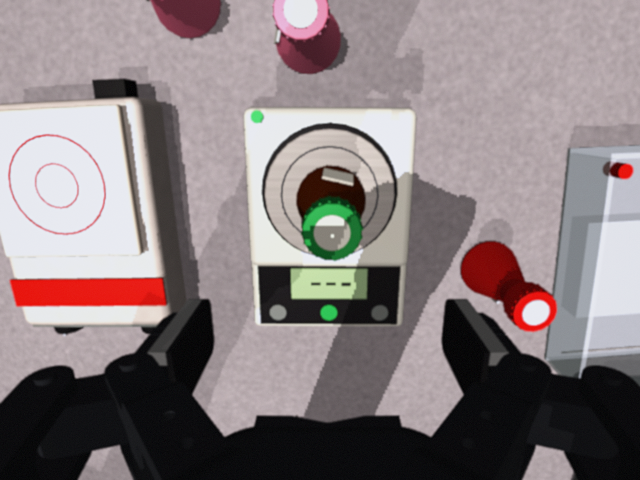

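The green cap is at (332,230), centred between the fingers, and the red decoy at (520,300) is clear of the right finger. Next I'll measure the plate centres from the wrist frames.

Run:
```python
from h import *
for f in('w2','w3'):
    d=np.load(f'/tmp/{f}.png.npz'); h=cv2.cvtColor(d['image'],cv2.COLOR_RGB2HSV)
    ys,xs=np.nonzero(((h[...,0]<8)|(h[...,0]>170))&(h[...,1]>50)&(h[...,2]>120))
    p=ray(d,np.stack([xs,ys],-1).astype(float),.08)[:,:2]; rr=np.hypot(p[:,0]-.595,p[:,1]+.095)
    q=p[(rr>.035)&(rr<.053)].astype(np.float32)
    print(f,len(q),cv2.fitEllipse(q))
W=pts(d); m=(abs(W[...,2]-.0595)<.005)&(np.hypot(W[...,0]-.582,W[...,1]+.341)<.075)
print('pan',cv2.minEnclosingCircle(W[m][:,:2].astype(np.float32)))
d=np.load('/tmp/w2.png.npz');W=pts(d);m=(abs(W[...,2]-.2575)<.01)&(np.hypot(W[...,0]-.62,W[...,1]-.118)<.03)
h=cv2.cvtColor(d['image'],cv2.COLOR_RGB2HSV)
print('cap in grip',np.median(W[m][:,2]),cv2.minEnclosingCircle(W[m][:,:2].astype(np.float32)))
```

```text
w2 497 ((0.5962471961975098, -0.09628603607416153), (0.08952651917934418, 0.08958408236503601), 50.84926223754883)
w3 590 ((0.5959734916687012, -0.09624914079904556), (0.089712955057621, 0.08976547420024872), 176.29393005371094)
pan ((0.582944929599762, -0.3422778248786926), 0.06132207810878754)
cap in grip 0.25472945316219564 ((0.6272470951080322, 0.11851486563682556), 0.028048964217305183)
```

Emit:
step_arm([
  [0, 0, 8, 0, 0, 0, 85],
  [0, 1, 26, 0, 0, 0, 85],
  [0, 1, 52, 0, 0, 0, 85],
  [0, 1, 80, 0, 0, 0, 85],
  [0, 1, 106, 0, 0, 0, 85],
  [0, 1, 124, 0, 0, 0, 85],
  [0, 1, 134, 0, 0, 0, 85],
  [0, 1, 137, 0, 0, 0, 85],
])

```text
clock: 12.6
tcp_pos: [0.5787, -0.3427, 0.1418]
orientation: [-3.14, -0.0, 0.003]
contact_force: [0.3, -0.2, 0.1]
grip_width: 0.0851
gripper_force: 0.0
```

Emit:
step_arm([
  [0, 0, 0, 0, 0, 0, 85],
  [0, 0, 0, 0, 0, 0, 85],
  [0, 0, 0, 0, 0, 0, 70],
  [0, 0, 0, 0, 0, 0, 60],
  [0, 0, 0, 0, 0, 0, 52],
  [0, 0, 0, 0, 0, 0, 46],
  [0, 0, 0, 0, 0, 0, 42],
  [0, 0, 0, 0, 0, 0, 38],
], grip_force=45)

```text
clock: 13.4
tcp_pos: [0.5795, -0.3432, 0.1436]
orientation: [3.142, -0.0, 0.0]
contact_force: [-0.4, 1.1, 2.7]
grip_width: 0.039
gripper_force: 43.8
```

Emit:
step_arm([
  [0, 0, 0, 0, 0, 0, 30],
  [0, 0, 0, 0, 0, 0, 30],
  [0, 0, 0, 0, 0, 0, 30],
])

```text
clock: 13.7
tcp_pos: [0.5795, -0.3433, 0.1436]
orientation: [3.142, -0.0, 0.001]
contact_force: [-1.0, 0.5, 2.8]
grip_width: 0.0388
gripper_force: 44.9
```

Emit:
step_arm([
  [0, 0, -3, 0, 0, 0, 30],
  [0, 0, -10, 0, 0, 0, 30],
  [0, 0, -24, 0, 0, 0, 30],
  [0, 0, -42, 0, 0, 0, 30],
  [0, 0, -60, 0, 0, 0, 30],
  [0, 0, -73, 0, 0, 0, 30],
  [0, 0, -79, 0, 0, 0, 30],
  [0, 0, -80, 0, 0, 0, 30],
])

```text
clock: 14.5
tcp_pos: [0.5797, -0.3435, 0.2244]
orientation: [3.141, -0.0, 0.002]
contact_force: [0.5, -0.9, -2.5]
grip_width: 0.0385
gripper_force: 45.5
```

Emit:
step_arm([
  [0, -5, 0, 0, 0, 0, 30],
  [1, -18, 0, 0, 0, 0, 30],
  [3, -40, 0, 0, 0, 0, 30],
  [4, -68, 0, 0, 0, 0, 30],
  [6, -98, 0, 0, 0, 0, 30],
  [8, -128, 0, 0, 0, 0, 30],
  [10, -158, 0, 0, 0, 0, 30],
  [12, -188, 0, 0, 0, 0, 30],
])

```text
clock: 15.3
tcp_pos: [0.5908, -0.1525, 0.2226]
orientation: [-3.141, -0.002, 0.002]
contact_force: [0.5, 0.3, -3.1]
grip_width: 0.0387
gripper_force: 45.6
```

Emit:
step_arm([
  [2, -25, 0, 0, 0, 0, 30],
  [3, -44, 0, 0, 0, 0, 30],
  [4, -55, 0, 0, 0, 0, 30],
  [4, -59, 0, 0, 0, 0, 30],
  [4, -59, 0, 0, 0, 0, 30],
  [4, -59, 0, 0, 0, 0, 30],
  [4, -59, 0, 0, 0, 0, 30],
])

```text
clock: 16.0
tcp_pos: [0.5952, -0.0978, 0.2232]
orientation: [3.141, -0.003, -0.0]
contact_force: [-0.5, 0.2, -2.3]
grip_width: 0.0386
gripper_force: 45.6
```

Emit:
step_arm([
  [0, 0, 4, 0, 0, 0, 30],
  [0.5, -0.5, 14, 0, 0, 0, 30],
  [0.5, -1, 28, 0, 0, 0, 30],
  [0.5, -1, 41, 0, 0, 0, 30],
  [0.5, -1, 51, 0, 0, 0, 30],
  [0.5, -1, 55, 0, 0, 0, 30],
  [0.5, -1, 56, 0, 0, 0, 30],
  [0.5, -1, 56.5, 0, 0, 0, 30],
])

```text
clock: 16.8
tcp_pos: [0.5962, -0.0953, 0.167]
orientation: [3.142, -0.0, 0.001]
contact_force: [0.5, 0.1, -2.8]
grip_width: 0.0388
gripper_force: 45.6
```

Emit:
step_arm([
  [0, 0, 0, 0, 0, 0, 30],
  [0, 0, 0.6, 0, 0, 0, 30],
  [0, 0, 1.2, 0, 0, 0, 30],
  [0, 0, 1.8, 0, 0, 0, 30],
  [0, 0, 1.8, 0, 0, 0, 30],
  [0, 0, 1.8, 0, 0, 0, 30],
])

```text
clock: 17.4
tcp_pos: [0.5959, -0.0953, 0.165]
orientation: [3.142, -0.0, 0.0]
contact_force: [-0.4, -0.5, -1.2]
grip_width: 0.0388
gripper_force: 45.6
```

Emit:
step_arm([
  [0, 0, 0.5, 0, 0, 0, 30],
  [0, 0, 1, 0, 0, 0, 30],
  [0, 0, 1.5, 0, 0, 0, 30],
  [0, 0, 1.5, 0, 0, 0, 30],
  [0, 0, 1.5, 0, 0, 0, 30],
])

```text
clock: 17.9
tcp_pos: [0.596, -0.0953, 0.1636]
orientation: [3.142, -0.0, 0.0]
contact_force: [-1.0, 0.2, -1.3]
grip_width: 0.0388
gripper_force: 45.8
```

Emit:
step_arm([
  [0, 0, 0.5, 0, 0, 0, 30],
  [0, 0, 0.5, 0, 0, 0, 30],
  [0, 0, 0.5, 0, 0, 0, 30],
])

```text
clock: 18.2
tcp_pos: [0.5962, -0.0953, 0.1635]
orientation: [3.142, -0.0, 0.001]
contact_force: [-0.3, 0.8, 3.6]
grip_width: 0.0389
gripper_force: 46.1
```

Emit:
step_arm([
  [0, 0, 0, 0, 0, 0, 42],
  [0, 0, 0, 0, 0, 0, 50],
  [0, 0, 0, 0, 0, 0, 65],
  [0, 0, 0, 0, 0, 0, 85],
  [0, 0, 0, 0, 0, 0, 85],
  [0, 0, -5, 0, 0, 0, 85],
  [0, 0, -20, 0, 0, 0, 85],
  [0, 0, -45, 0, 0, 0, 85],
])

```text
clock: 19.0
tcp_pos: [0.595, -0.0953, 0.2081]
orientation: [-3.141, 0.0, 0.004]
contact_force: [0.0, -0.5, 0.1]
grip_width: 0.0854
gripper_force: 0.0
```

Emit:
step_arm([
  [0, 0, -30, 0, 0, 0, 85],
  [0, 0, -60, 0, 0, 0, 85],
  [0, -4, -80, 0, 0, 0, 85],
  [-1, -20, -90, 0, 0, 0, 85],
  [-2, -48, -95, 0, 0, 0, 85],
  [-4, -84, -95, 0, 0, 0, 85],
  [-6, -122, -95, 0, 0, 0, 85],
  [-8, -160, -95, 0, 0, 0, 85],
])

```text
clock: 19.8
tcp_pos: [0.5871, 0.0673, 0.3032]
orientation: [-3.141, -0.001, 0.0]
contact_force: [0.0, 0.2, 0.4]
grip_width: 0.0846
gripper_force: 0.0
```

Emit:
step_arm([
  [-2, -38, 0, 0, 0, 0, 85],
  [-4, -76, 0, 0, 0, 0, 85],
  [-6, -114, 0, 0, 0, 0, 85],
  [-8, -152, 0, 0, 0, 0, 85],
  [-10, -190, 0, 0, 0, 0, 85],
  [-11, -226, 0, 0, 0, 0, 85],
  [-12, -254, 0, 0, 0, 0, 85],
  [-12, -268, 0, 0, 0, 0, 85],
])

```text
clock: 20.6
tcp_pos: [0.5736, 0.3371, 0.3029]
orientation: [-3.14, -0.008, 0.002]
contact_force: [-0.3, 0.8, -0.6]
grip_width: 0.0849
gripper_force: 0.0
```

Emit:
step_arm([
  [0, -4, 0, 0, 0, 0, 85],
  [0, -4, 0, 0, 0, 0, 85],
  [0, -4, 0, 0, 0, 0, 85],
  [0, -4, 0, 0, 0, 0, 85],
])

```text
clock: 21.0
tcp_pos: [0.5767, 0.3348, 0.3032]
orientation: [3.141, -0.004, 0.001]
contact_force: [-0.6, -0.5, 0.2]
grip_width: 0.085
gripper_force: 0.0
```

Run:
```python
from chk import *
o=r.get_obs(); print(o['tcp_pos'],o['orientation'])
d=save('wrist','w4.png'); print('blue',cap(d,.577,.337,.1945))
t=save('top','t2.png'); print('green',cap(t,.596,-.095,.194),'orange',cap(t,.622,.118,.126))
W=pts(d);m=((abs(W[...,2]-.0797)<.004)&(np.hypot(W[...,0]-.577,W[...,1]-.337)<.12)).astype(np.uint8)
m=cv2.morphologyEx(m,cv2.MORPH_OPEN,np.ones((5,5)));print(cv2.minAreaRect(W[m>0][:,:2].astype(np.float32)))
```

```text
[0.57669214 0.33478189 0.30315409] [ 3.14070456e+00 -4.41622664e-03  6.59955429e-04]
blue (np.int64(2771), array([0.5767, 0.3359]))
green (np.int64(251), array([ 0.5974, -0.0942])) orange (np.int64(219), array([0.6205, 0.1207]))
((0.5764755606651306, 0.33469530940055847), (0.1321527659893036, 0.13290487229824066), 4.426721096038818)
```

View pics/w4.png

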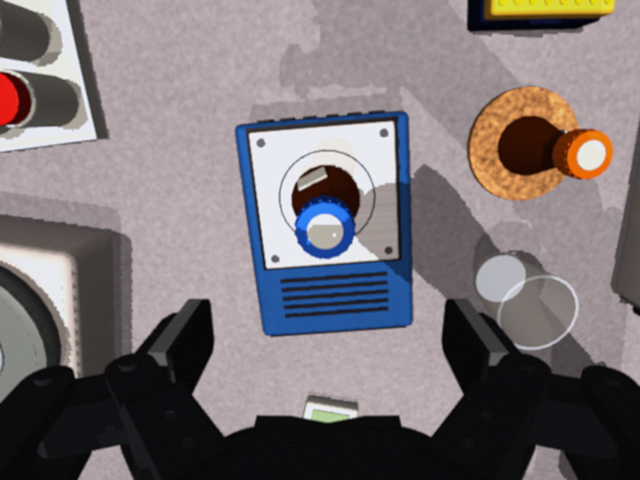

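The blue cap is at (325,230), centred. Orange stands upright on the cork.

Emit:
step_arm([
  [0, 0, 8, 0, 0, 0, 85],
  [0, -0.5, 26, 0, 0, 0, 85],
  [0, -0.5, 52, 0, 0, 0, 85],
  [0, -0.5, 80, 0, 0, 0, 85],
  [0, -0.5, 106, 0, 0, 0, 85],
  [0, -0.5, 126, 0, 0, 0, 85],
  [0, -0.5, 136, 0, 0, 0, 85],
  [0, -0.5, 139.5, 0, 0, 0, 85],
])

```text
clock: 21.9
tcp_pos: [0.5755, 0.3366, 0.1621]
orientation: [3.14, -0.001, -0.003]
contact_force: [-0.8, -0.5, -0.4]
grip_width: 0.0852
gripper_force: 0.0
```

Emit:
step_arm([
  [0, 0, 0, 0, 0, 0, 85],
  [0, 0, 0, 0, 0, 0, 85],
  [0, 0, 0, 0, 0, 0, 70],
  [0, 0, 0, 0, 0, 0, 60],
  [0, 0, 0, 0, 0, 0, 52],
  [0, 0, 0, 0, 0, 0, 46],
  [0, 0, 0, 0, 0, 0, 42],
  [0, 0, 0, 0, 0, 0, 38],
], grip_force=45)

```text
clock: 22.7
tcp_pos: [0.5761, 0.3371, 0.1638]
orientation: [3.142, -0.001, 0.0]
contact_force: [-0.6, -0.5, 2.2]
grip_width: 0.0388
gripper_force: 43.7
```

Emit:
step_arm([
  [0, 0, 0, 0, 0, 0, 30],
  [0, 0, 0, 0, 0, 0, 30],
  [0, 0, 0, 0, 0, 0, 30],
])

```text
clock: 23.0
tcp_pos: [0.5761, 0.3372, 0.1638]
orientation: [-3.142, 0.0, -0.0]
contact_force: [0.4, -1.1, 3.5]
grip_width: 0.0387
gripper_force: 44.8
```

Emit:
step_arm([
  [0, 0, -4, 0, 0, 0, 30],
  [0, 0, -16, 0, 0, 0, 30],
  [0, 0, -40, 0, 0, 0, 30],
  [0, 0, -72, 0, 0, 0, 30],
  [0, 0, -105, 0, 0, 0, 30],
  [0, 0, -134, 0, 0, 0, 30],
  [0, 0, -151, 0, 0, 0, 30],
  [0, 0, -156, 0, 0, 0, 30],
])

```text
clock: 23.8
tcp_pos: [0.5766, 0.338, 0.3227]
orientation: [-3.139, 0.0, -0.006]
contact_force: [-0.3, 0.7, -1.6]
grip_width: 0.039
gripper_force: 45.7
```

Emit:
step_arm([
  [0, 4, 0, 0, 0, 0, 30],
  [0, 16, 0, 0, 0, 0, 30],
  [0, 36, 0, 0, 0, 0, 30],
  [1, 62, 0, 0, 0, 0, 30],
  [1, 94, 0, 0, 0, 0, 30],
  [1, 128, 0, 0, 0, 0, 30],
  [2, 162, 0, 0, 0, 0, 30],
  [2, 196, 0, 0, 0, 0, 30],
])

```text
clock: 24.6
tcp_pos: [0.5773, 0.1372, 0.3185]
orientation: [3.14, -0.004, -0.002]
contact_force: [0.5, -0.3, -2.4]
grip_width: 0.0389
gripper_force: 45.7
```

Emit:
step_arm([
  [0, 34, 0, 0, 0, 0, 30],
  [0, 68, 0, 0, 0, 0, 30],
  [1, 102, 0, 0, 0, 0, 30],
  [1, 136, 0, 0, 0, 0, 30],
  [1, 170, 0, 0, 0, 0, 30],
  [2, 204, 0, 0, 0, 0, 30],
  [2, 238, 0, 0, 0, 0, 30],
  [2, 272, 0, 0, 0, 0, 30],
])

```text
clock: 25.4
tcp_pos: [0.578, -0.1342, 0.3186]
orientation: [3.141, -0.004, -0.003]
contact_force: [0.8, 0.3, -2.5]
grip_width: 0.0388
gripper_force: 45.7
```

Emit:
step_arm([
  [0, 34, 0, 0, 0, 0, 30],
  [0, 68, 0, 0, 0, 0, 30],
  [1, 102, 0, 0, 0, 0, 30],
  [1, 136, 0, 0, 0, 0, 30],
  [2, 166, 0, 0, 0, 0, 30],
  [3, 190, 0, 0, 0, 0, 30],
  [3, 205, 0, 0, 0, 0, 30],
  [3, 211, 0, 0, 0, 0, 30],
])

```text
clock: 26.2
tcp_pos: [0.5809, -0.3445, 0.3186]
orientation: [3.141, -0.006, -0.003]
contact_force: [-0.1, 1.0, -2.2]
grip_width: 0.0393
gripper_force: 45.7
```

Emit:
step_arm([
  [0, 0, 0, 0, 0, 0, 30],
  [0, 0, 0, 0, 0, 0, 30],
  [0, 0, 0, 0, 0, 0, 30],
  [0, 0, 0, 0, 0, 0, 30],
])

```text
clock: 26.6
tcp_pos: [0.5832, -0.3405, 0.3197]
orientation: [-3.141, -0.002, -0.001]
contact_force: [0.0, -0.7, -2.2]
grip_width: 0.0387
gripper_force: 45.7
```

Emit:
step_arm([
  [0, 0, 6, 0, 0, 0, 30],
  [0, 1, 24, 0, 0, 0, 30],
  [0, 1, 52, 0, 0, 0, 30],
  [0, 1, 86, 0, 0, 0, 30],
  [0, 1, 120, 0, 0, 0, 30],
  [0, 1, 148, 0, 0, 0, 30],
  [0, 1, 165, 0, 0, 0, 30],
  [0, 1, 171, 0, 0, 0, 30],
])

```text
clock: 27.4
tcp_pos: [0.5815, -0.3417, 0.1457]
orientation: [-3.14, -0.0, 0.006]
contact_force: [-0.6, 0.2, -2.7]
grip_width: 0.0386
gripper_force: 45.7
```

Emit:
step_arm([
  [0, 0, 0, 0, 0, 0, 30],
  [0, 0, 0, 0, 0, 0, 30],
  [0, 0, 0.7, 0, 0, 0, 30],
  [0, 0, 1.4, 0, 0, 0, 30],
  [0, 0, 2, 0, 0, 0, 30],
  [0, 0, 2, 0, 0, 0, 30],
  [0, 0, 2, 0, 0, 0, 30],
])

```text
clock: 28.1
tcp_pos: [0.5829, -0.3428, 0.1466]
orientation: [3.142, -0.0, 0.0]
contact_force: [-0.4, 0.1, -2.3]
grip_width: 0.0389
gripper_force: 45.7
```

Emit:
step_arm([
  [0, 0, 0.7, 0, 0, 0, 30],
  [0, 0, 1.4, 0, 0, 0, 30],
  [0, 0, 2, 0, 0, 0, 30],
  [0, 0, 2.4, 0, 0, 0, 30],
  [0, 0, 2.4, 0, 0, 0, 30],
  [0, 0, 2.4, 0, 0, 0, 30],
])

```text
clock: 28.7
tcp_pos: [0.5828, -0.3428, 0.1441]
orientation: [3.142, -0.0, 0.0]
contact_force: [0.4, 0.6, -2.4]
grip_width: 0.0388
gripper_force: 45.7
```

Emit:
step_arm([
  [0, 0, 0.4, 0, 0, 0, 30],
  [0, 0, 0.4, 0, 0, 0, 30],
  [0, 0, 0.4, 0, 0, 0, 30],
])

```text
clock: 29.0
tcp_pos: [0.5829, -0.3428, 0.1438]
orientation: [3.142, -0.0, 0.0]
contact_force: [-0.6, 0.8, -2.6]
grip_width: 0.039
gripper_force: 45.9
```

Emit:
step_arm([
  [0, 0, 0.5, 0, 0, 0, 30],
  [0, 0, 0.5, 0, 0, 0, 30],
  [0, 0, 0.5, 0, 0, 0, 30],
])

```text
clock: 29.3
tcp_pos: [0.5831, -0.3429, 0.1437]
orientation: [3.141, -0.0, 0.001]
contact_force: [-0.9, -0.3, 2.4]
grip_width: 0.0388
gripper_force: 46.2
```

Emit:
step_arm([
  [0, 0, 0, 0, 0, 0, 42],
  [0, 0, 0, 0, 0, 0, 50],
  [0, 0, 0, 0, 0, 0, 65],
  [0, 0, 0, 0, 0, 0, 85],
  [0, 0, 0, 0, 0, 0, 85],
  [0, 0, -5, 0, 0, 0, 85],
  [0, 0, -20, 0, 0, 0, 85],
  [0, 0, -45, 0, 0, 0, 85],
])

```text
clock: 30.1
tcp_pos: [0.582, -0.3424, 0.1882]
orientation: [-3.14, 0.0, 0.004]
contact_force: [0.9, 0.2, -0.3]
grip_width: 0.0848
gripper_force: 0.0
```

Emit:
step_arm([
  [0, 0, -30, 0, 0, 0, 85],
  [0, 0, -65, 0, 0, 0, 85],
  [1, -4, -90, 0, 0, 0, 85],
  [2, -20, -100, 0, 0, 0, 85],
  [4, -48, -102, 0, 0, 0, 85],
  [7, -84, -102, 0, 0, 0, 85],
  [10, -122, -102, 0, 0, 0, 85],
  [13, -160, -102, 0, 0, 0, 85],
])

```text
clock: 30.9
tcp_pos: [0.5954, -0.18, 0.29]
orientation: [-3.141, -0.001, 0.001]
contact_force: [-0.3, 1.1, -0.4]
grip_width: 0.0849
gripper_force: 0.0
```

Emit:
step_arm([
  [3, -38, 0, 0, 0, 0, 85],
  [6, -76, 0, 0, 0, 0, 85],
  [10, -114, 0, 0, 0, 0, 85],
  [13, -152, 0, 0, 0, 0, 85],
  [17, -190, 0, 0, 0, 0, 85],
  [21, -228, 0, 0, 0, 0, 85],
  [24, -262, 0, 0, 0, 0, 85],
  [25, -286, 0, 0, 0, 0, 85],
])

```text
clock: 31.7
tcp_pos: [0.6197, 0.1077, 0.29]
orientation: [-3.14, -0.006, 0.001]
contact_force: [0.3, -1.1, 0.6]
grip_width: 0.0853
gripper_force: 0.0
```

Emit:
step_arm([
  [0, -12, 0, 0, 0, 0, 85],
  [0, -16, 0, 0, 0, 0, 85],
  [0, -16, 0, 0, 0, 0, 85],
  [0, -16, 0, 0, 0, 0, 85],
  [0, -16, 0, 0, 0, 0, 85],
])

```text
clock: 32.2
tcp_pos: [0.6211, 0.1173, 0.2902]
orientation: [3.141, -0.004, 0.0]
contact_force: [0.5, -0.9, -0.9]
grip_width: 0.085
gripper_force: 0.0
```

Run:
```python
from chk import *
o=r.get_obs(); print(o['tcp_pos'],o['orientation'])
d=save('wrist','w5.png'); print('orange',cap(d,.622,.119,.1265))
t=save('top','t3.png'); print('green',cap(t,.596,-.095,.194),'blue',cap(t,.583,-.342,.174))
W=pts(t);m=((abs(W[...,2]-.079)<.005)&(np.hypot(W[...,0]-.577,W[...,1]-.337)<.12)).astype(np.uint8)
m=cv2.morphologyEx(m,cv2.MORPH_OPEN,np.ones((3,3)));print(cv2.minAreaRect(W[m>0][:,:2].astype(np.float32)))
c=cv2.cvtColor(d['image'],cv2.COLOR_RGB2GRAY)
```

```text
[0.62113479 0.11731557 0.29024248] [ 3.14079892e+00 -4.22423163e-03  1.66456039e-04]
orange (np.int64(1942), array([0.6218, 0.1186]))
green (np.int64(242), array([ 0.5968, -0.0934])) blue (np.int64(238), array([ 0.5841, -0.3428]))
((0.5772775411605835, 0.33607953786849976), (0.13464178144931793, 0.1321897953748703), 4.168219566345215)
```

View pics/w5.png

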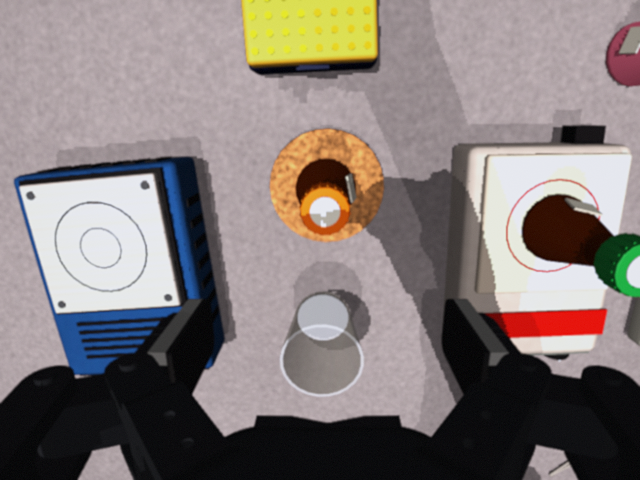

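View pics/t3.png

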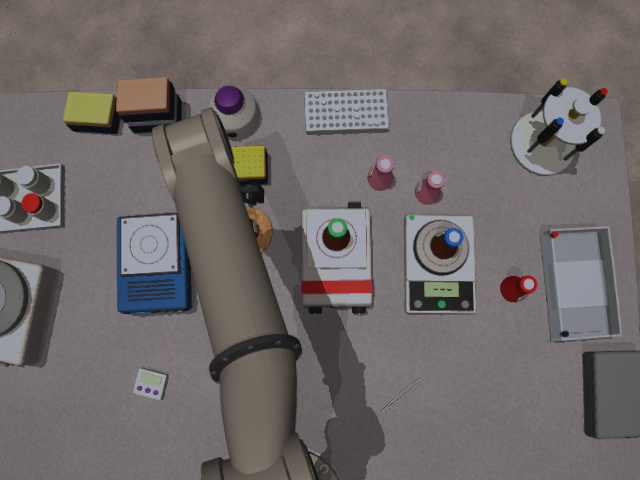

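Blue is on the balance, with its cap at (454,237). Green is on the hotplate at (338,228), the cooling plate is empty and orange is on the cork. I'll grasp orange.

Emit:
step_arm([
  [0, 0, 10, 0, 0, 0, 85],
  [0.5, -0.5, 34, 0, 0, 0, 85],
  [0.5, -0.5, 68, 0, 0, 0, 85],
  [0.5, -0.5, 104, 0, 0, 0, 85],
  [0.5, -0.5, 140, 0, 0, 0, 85],
  [0.5, -0.5, 170, 0, 0, 0, 85],
  [0.5, -0.5, 188, 0, 0, 0, 85],
  [0.5, -0.5, 194.5, 0, 0, 0, 85],
])

```text
clock: 33.1
tcp_pos: [0.6196, 0.1189, 0.0927]
orientation: [3.14, -0.001, -0.007]
contact_force: [0.1, -0.7, -0.4]
grip_width: 0.0852
gripper_force: 0.0
```

Emit:
step_arm([
  [0, 0, 0, 0, 0, 0, 85],
  [0, 0, 0, 0, 0, 0, 85],
  [0, 0, 0, 0, 0, 0, 70],
  [0, 0, 0, 0, 0, 0, 60],
  [0, 0, 0, 0, 0, 0, 52],
  [0, 0, 0, 0, 0, 0, 46],
  [0, 0, 0, 0, 0, 0, 42],
  [0, 0, 0, 0, 0, 0, 38],
], grip_force=45)

```text
clock: 33.9
tcp_pos: [0.6216, 0.1197, 0.096]
orientation: [3.142, -0.0, 0.0]
contact_force: [-1.6, -0.7, 3.9]
grip_width: 0.0389
gripper_force: 43.4
```

Emit:
step_arm([
  [0, 0, 0, 0, 0, 0, 30],
  [0, 0, 0, 0, 0, 0, 30],
  [0, 0, 0, 0, 0, 0, 30],
])

```text
clock: 34.2
tcp_pos: [0.6216, 0.1197, 0.096]
orientation: [3.142, -0.0, 0.001]
contact_force: [-1.6, -0.4, 5.0]
grip_width: 0.0391
gripper_force: 44.7
```

Run:
```python
from h import *
d=np.load('/tmp/w5.png.npz');W=pts(d);m=((abs(W[...,2]-.0797)<.004)&(np.hypot(W[...,0]-.577,W[...,1]-.337)<.12)).astype(np.uint8)
m=cv2.morphologyEx(m,cv2.MORPH_OPEN,np.ones((5,5)));print(cv2.minAreaRect(W[m>0][:,:2].astype(np.float32)))
# outer circle, by the enclosing contour of the ring (px ~ (100,246))
g=cv2.cvtColor(d['image'],cv2.COLOR_RGB2GRAY);c,_=cv2.findContours((g<170).astype(np.uint8),cv2.RETR_LIST,cv2.CHAIN_APPROX_NONE)
for k in c:
    if len(k)>60 and cv2.pointPolygonTest(k,(100,246),False)>=0:
        q=ray(d,k.reshape(-1,2).astype(float),.08)[:,:2].astype(np.float32);print(len(k),cv2.fitEllipse(q))
```

```text
((0.5765777826309204, 0.33429184556007385), (0.1325111836194992, 0.1336096227169037), 4.530310153961182)
513 ((0.576871931552887, 0.33432692289352417), (0.15484532713890076, 0.15559013187885284), 45.07859802246094)
4274 ((0.5047027468681335, 0.11117573082447052), (0.5426227450370789, 0.8039993643760681), 4.640688896179199)
```

Emit:
step_arm([
  [0, 0, -4, 0, 0, 0, 30],
  [0, 0, -14, 0, 0, 0, 30],
  [0, 0, -36, 0, 0, 0, 30],
  [0, 0, -62, 0, 0, 0, 30],
  [0, 0, -90, 0, 0, 0, 30],
  [0, 0, -114, 0, 0, 0, 30],
  [0, 0, -127, 0, 0, 0, 30],
  [0, 0, -130, 0, 0, 0, 30],
])

```text
clock: 35.0
tcp_pos: [0.6221, 0.1199, 0.2274]
orientation: [-3.141, 0.0, -0.004]
contact_force: [-0.0, 0.6, -3.1]
grip_width: 0.0389
gripper_force: 45.7
```

Emit:
step_arm([
  [-1, -5, 0, 0, 0, 0, 30],
  [-4, -18, 0, 0, 0, 0, 30],
  [-8, -38, 0, 0, 0, 0, 30],
  [-13, -62, 0, 0, 0, 0, 30],
  [-18, -88, 0, 0, 0, 0, 30],
  [-23, -114, 0, 0, 0, 0, 30],
  [-29, -140, 0, 0, 0, 0, 30],
  [-34, -165, 0, 0, 0, 0, 30],
])

```text
clock: 35.8
tcp_pos: [0.5855, 0.2871, 0.224]
orientation: [3.141, 0.002, -0.004]
contact_force: [0.4, 0.6, -3.6]
grip_width: 0.039
gripper_force: 45.7
```

Emit:
step_arm([
  [-4, -21, 0, 0, 0, 0, 30],
  [-8, -37, 0, 0, 0, 0, 30],
  [-10, -47, 0, 0, 0, 0, 30],
  [-10.5, -50.5, 0, 0, 0, 0, 30],
  [-10.5, -50.5, 0, 0, 0, 0, 30],
  [-10.5, -50.5, 0, 0, 0, 0, 30],
  [-10.5, -50.5, 0, 0, 0, 0, 30],
])

```text
clock: 36.5
tcp_pos: [0.5776, 0.3338, 0.2257]
orientation: [3.141, -0.003, 0.001]
contact_force: [0.2, -0.4, -2.8]
grip_width: 0.0387
gripper_force: 45.7
```

Contact is expected at about TCP z = 0.164, which is 61.7 mm down.

Emit:
step_arm([
  [0, 0, 4, 0, 0, 0, 30],
  [0, 0, 14, 0, 0, 0, 30],
  [0, 0, 28, 0, 0, 0, 30],
  [0, 0, 41, 0, 0, 0, 30],
  [0, 0, 52, 0, 0, 0, 30],
  [0, 0, 57, 0, 0, 0, 30],
  [0, 0, 58.5, 0, 0, 0, 30],
  [0, 0, 59, 0, 0, 0, 30],
])

```text
clock: 37.3
tcp_pos: [0.5771, 0.3354, 0.1667]
orientation: [-3.141, 0.0, -0.0]
contact_force: [-0.3, -0.3, -2.9]
grip_width: 0.0387
gripper_force: 45.7
```

Emit:
step_arm([
  [0, 0, 0, 0, 0, 0, 30],
  [0, 0, 0.5, 0, 0, 0, 30],
  [0, 0, 1, 0, 0, 0, 30],
  [0, 0, 1, 0, 0, 0, 30],
  [0, 0, 1, 0, 0, 0, 30],
])

```text
clock: 37.8
tcp_pos: [0.577, 0.3352, 0.1658]
orientation: [-3.142, 0.0, -0.0]
contact_force: [0.6, 0.6, -2.7]
grip_width: 0.0389
gripper_force: 45.7
```

Emit:
step_arm([
  [0, 0, 0.5, 0, 0, 0, 30],
  [0, 0, 1, 0, 0, 0, 30],
  [0, 0, 1.5, 0, 0, 0, 30],
  [0, 0, 1.5, 0, 0, 0, 30],
  [0, 0, 1.5, 0, 0, 0, 30],
])

```text
clock: 38.3
tcp_pos: [0.577, 0.3352, 0.1641]
orientation: [3.142, -0.0, -0.0]
contact_force: [0.3, 1.3, -3.2]
grip_width: 0.0391
gripper_force: 46.0
```

Emit:
step_arm([
  [0, 0, 0.4, 0, 0, 0, 30],
  [0, 0, 0.4, 0, 0, 0, 30],
  [0, 0, 0.4, 0, 0, 0, 30],
])

```text
clock: 38.6
tcp_pos: [0.5771, 0.3352, 0.1641]
orientation: [-3.142, 0.0, -0.001]
contact_force: [-0.6, -1.4, 1.0]
grip_width: 0.0388
gripper_force: 46.0
```

Orange is down on the plate. I'll release it, rise, and move aside.

Emit:
step_arm([
  [0, 0, 0.2, 0, 0, 0, 40],
  [0, 0, 0.2, 0, 0, 0, 50],
  [0, 0, 0.2, 0, 0, 0, 65],
  [0, 0, 0, 0, 0, 0, 85],
  [0, 0, 0, 0, 0, 0, 85],
  [0, 0, -5, 0, 0, 0, 85],
  [0, 0, -20, 0, 0, 0, 85],
  [0, 0, -45, 0, 0, 0, 85],
])

```text
clock: 39.4
tcp_pos: [0.5763, 0.3347, 0.2088]
orientation: [3.14, -0.0, -0.003]
contact_force: [0.2, 0.0, 0.4]
grip_width: 0.085
gripper_force: 0.0
```

Emit:
step_arm([
  [0, 0, -30, 0, 0, 0, 85],
  [0, 0, -65, 0, 0, 0, 85],
  [0, 4, -95, 0, 0, 0, 85],
  [0, 20, -110, 0, 0, 0, 85],
  [0, 50, -115, 0, 0, 0, 85],
  [0, 85, -115, 0, 0, 0, 85],
  [0, 115, -115, 0, 0, 0, 85],
  [0, 130, -115, 0, 0, 0, 85],
])

```text
clock: 40.2
tcp_pos: [0.5773, 0.2005, 0.324]
orientation: [3.14, -0.008, 0.0]
contact_force: [0.5, 0.5, -0.4]
grip_width: 0.0854
gripper_force: 0.0
```

Emit:
step_arm([
  [0, 0, 0, 0, 0, 0, 85],
  [0, 0, 0, 0, 0, 0, 85],
  [0, 0, 0, 0, 0, 0, 85],
  [0, 0, 0, 0, 0, 0, 85],
])

```text
clock: 40.6
tcp_pos: [0.5765, 0.2071, 0.3236]
orientation: [-3.141, -0.004, 0.001]
contact_force: [-0.8, -0.5, 0.1]
grip_width: 0.0849
gripper_force: 0.0
```

Run:
```python
from chk import *
t=save('top','t4.png'); print('orange',cap(t,.577,.335,.194),'green',cap(t,.596,-.095,.194),'blue',cap(t,.583,-.342,.174)); s=save('scene','s4.png')
print(r.get_obs()['clock'],r.get_obs()['qvel'].round(3))
```

```text
orange (np.int64(0), None) green (np.int64(251), array([ 0.5983, -0.0936])) blue (np.int64(232), array([ 0.5832, -0.3423]))
40.7 [ 0.004 -0.001  0.006  0.001  0.001  0.     0.001]
```

View pics/s4.png

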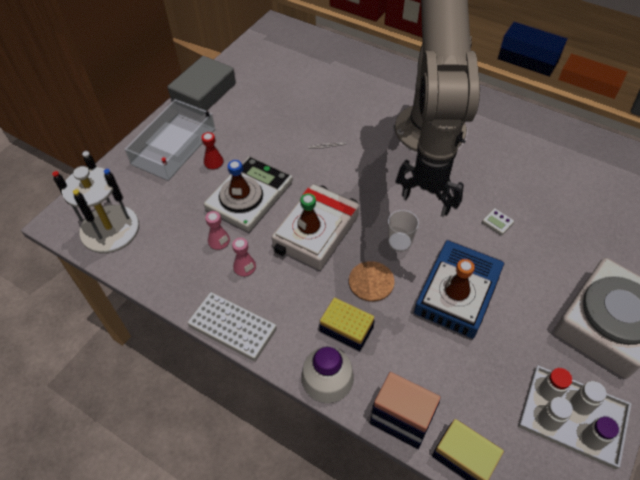

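The scene view shows all three flasks upright in the middle of their stations: orange (465,268), green (308,203) and blue (236,168). The beaker (402,228) and tip box (347,322) haven't moved, and the arm is clear of everything.

```bash
python3 -c "
from bench import r
print(r.hand_in())"
```

```text
the job is handed in; nothing more can be done
None
```

The job is handed in at about 41 s: the orange flask is on the cooling plate, the blue on the balance and the green on the hotplate, all upright, with orange parked on the cork mat along the way and the beaker and tip box left where they were.

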